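# Release the locking toggle and draw out the pump's cartridge carrier

### The job

Unlock the pump console's cartridge carrier: pull the steel locking bat straight out against its spring, swing it over its gate to the other side and let it spring fully home there. Then draw the carrier by its knob down the sloping panel as far as it goes, and let go. Never force the bat across the gate or the carrier against its pawl, and leave the bottle, jar and wrench where they stand.

Things in the scene. Friction and masses are not known exactly. Their poses are not given: they have to be found in the camera images.
- console: Fixed white wedge-shaped pump console, origin at the centre of its underside: 300 mm wide (y), 234 mm deep (x), 55 mm high in front, 175 mm at the back. Its grey panel slopes 30 degrees and faces the robot, 240 mm long up the slope; its middle is 115 mm above the bench, over the origin.
- pivot (a point): Pivot of the toggle, fixed, 24 mm above the panel, half-way up it and 50 mm right of its middle. Axes: x up the slope, y across it to the left seen from the robot, z the panel's outward normal. Two aluminium gate plates beside the bat reach 30 mm beyond the pivot along z, within 13 mm up and down slope of it.
- rail (a point): Middle of a fixed level aluminium rod, the console's tubing rail: 300 mm long across the console, 10 mm thick, 325 mm above the bench, carried by an arm at each end from posts at the console's back. It keeps a vertical tool off the toggle: come in along the panel's normal or along the bat.
- bat_grip (a point): Centre of the toggle bat's flat steel grip, 66 mm from the pivot when home: 12 mm thick along its x (up the slope), 16 mm wide (y), 28 mm long (z). z is the bat's own axis, outward. Inward of the grip a round neck, 8 mm thick; 13 to 18 mm outward of this point an end cap 16 x 20 mm. A cross-pin on the bat catches on the gate plates.
- lock_swing (a joint): Swing of the bat about the x axis through the pivot, rad. 0: locked, leaning 0.42 from the panel's normal to +y. 0.42: over the gate. 0.84: stop, unlocked, leaning 0.42 to -y. Light friction, 0.5 N at the grip. The gate blocks it unless the bat is pulled out; it springs home only within about 0.1 of an end. A steel pawl on the same axle, on the +y side, holds the carrier until the swing lifts it.
- lock_pull (a joint): How far the bat is pulled out along its own axis, m: 0 home, 0.014 at a hard stop. A spring draws it home with 4 N at 0 and 9 N at the stop. About 0.009 is needed to clear the gate.
- carrier_knob (a point): Grip point of the carrier's black square knob, a post 14 x 14 mm along the panel's normal, from 22 mm below this point to 16 mm beyond, the last 4 mm a cap 18 x 18 mm. It lies 30 mm above the panel; axes as at the pivot. From the pivot it is 95 mm to +y and, shut, 10 mm down slope. A white hood 33 mm high over the cartridge begins 42 mm up slope of the shut knob.
- carrier (a joint): How far the carrier is drawn down slope (along the panel's -x), m: 0 shut, 0.045 fully out at its stop. Slides with about 5 N of friction and stays where it is left. While the bat is locked the pawl stops it after about 2 mm.
- bottle: Bystander: white plastic bottle, 72 mm across, 170 mm high, origin at the centre of its underside.
- jar: Bystander: small amber jar, 60 mm across, 90 mm high, origin at the centre of its underside.
- wrench: Bystander: steel wrench 150 mm long lying along its x axis on the bench.

How it is judged (in metres and radians):
On the way, in this order (a step that is already met when the one before it is completed fails the run):
1. the bat is pulled out by more than 7 mm while still on its locked side (value of joint lock_pull above 0.007 m and value of joint lock_swing below 0.3 rad and value of joint carrier below 0.006 m), for 0.1 s.
2. the bat has been swung over and has sprung home on the other side, the carrier still shut (value of joint lock_swing above 0.74 rad and value of joint lock_pull below 0.003 m and value of joint carrier below 0.006 m), for 0.2 s.
3. the carrier is drawn out by more than 41 mm (value of joint carrier above 0.041 m), for 0.2 s.
At the end, for the whole second after the job is handed in: The bat is on its unlocked side (swing over 0.74 rad) and home (pulled out less than 3 mm), and the carrier is out by more than 41 of its 45 mm, all at rest (value of joint lock_swing above 0.74 rad and value of joint lock_pull below 0.003 m and value of joint carrier above 0.041 m and velocity of joint carrier between -0.005 and 0.005 m/s and velocity of joint lock_swing between -0.05 and 0.05 rad/s); the robot touches nothing.
It fails at once if the bat is forced across the gate without being pulled out (value of joint lock_swing between 0.2 and 0.64 rad and value of joint lock_pull below 0.006 m).
It fails at once if the carrier is forced past the pawl while the bat is on its locked side (value of joint carrier above 0.005 m and value of joint lock_swing below 0.4 rad).
It fails at once if the bottle is moved by more than 25 mm (distance of bottle from where it was at the start of the episode above 0.025 m).
It fails at once if the jar is moved by more than 25 mm (distance of jar from where it was at the start of the episode above 0.025 m).
It fails at once if the wrench is moved by more than 25 mm (distance of wrench from where it was at the start of the episode above 0.025 m).
It also fails if it takes over 48 s, if anything falls off the work surface, if the arm or the gripper's body presses on something with over 40 N, if the wrist force passes 120 N, or if a joint passes its speed limit or range.

### The arm

A 6-joint arm with a two-finger parallel gripper is mounted at the origin on the work surface. World frame = base frame: x ahead of the robot, y to its left, z up, the work surface at z = 0. Lengths are in mm, angles in rad, forces in N, time in s.
With the tool pointing down it reaches from about 275 to 825 mm from the base axis. Payload 4.9 kg.
Tool frame: the origin (TCP) lies at the very end of the fingers, on their centre line; the grasp point (between the pads) lies 19 mm behind it; z points along the fingers, y is the direction in which the jaws open and shut (so a half turn about z gives the same grasp; the last joint's range is limited). The gripper opens to 85 mm and grips with 20 to 120 N. Pads are 22 mm wide; open, the fingers measure 114 mm over their backs; the gripper's body (76 mm by 85 mm) begins 54 mm behind the grasp point. The pads swing forward as they close: fully open they stand 13 mm farther back than shut.
Start: joints at [-1.299, 0.326, -0.193, 1.052, 0, 1.437], TCP at [217.128, -505.345, 231.281] pointing down, gripper open.
Joint ranges: [-2.65, 2.65], [-0.97, 1.79], [-1.3, 1.35], [-1.93, 2.1], [-1.47, 1.37], [-3.14, 3.14]. Speed limits (rad/s): [2.57, 2.57, 3.14, 3.14, 3.14, 3.14].

### API

Orientations are given as [roll, pitch, yaw] about the fixed x, y, z axes, in that order (R = Rz(yaw) Ry(pitch) Rx(roll)).
In Python, from bench import bot, solve_ik, imaging gives the robot as it stands. Calls block until the motion is done:
- bot.move_ptp(position, orientation): joint-space move of the TCP to a pose.
- bot.movel(position, rot=None, max_speed=150, threshold=None): straight line of the TCP; rot=None keeps the orientation; max_speed is the mean speed in mm/s. With threshold (N) it stops when the force on the tool has changed by that much, and returns True; else False.
- bot.move_j(angles): joint-space move.
- bot.grip(opening, effort=None): opening from 0.0 (shut) to 1.0 (fully open); effort is the grip in N (None keeps the last); returns when the fingers have stopped.
- bot.dwell(seconds).
- solve_ik(position, orientation): joint angles nearest the present ones, or None.
- bot.get_state(): the state.
- imaging.capture(name): name is "scene" or "top" or "wrist"; returns the picture (420x560x3 uint8, blue, green, red); there is no depth.
- imaging.camera_model(name): a dict with "K" (3x3 intrinsics, pixels), "position" and "rotation" of the camera in the world. Camera axes: x right, y up, looking along -z (the intrinsics and any distortion apply to the point x, -y, -z); pixel columns grow to the right and rows downward; lengths in mm; the calibration is good to about 2 mm. The wrist camera is an equidistant fisheye: a pixel r from the principal point sees the ray r / f radians off the axis. A picture is of the moment at which its call begins: read the wrist's pose just before it. camera_model takes no time and is no camera call; for the wrist camera it gives the pose at the moment of the call.
A pose or a line that the arm cannot do raises bot.IKError and nothing moves.
- bot.sign_off(): hands the job in, once; it reports no verdict.
The state is a dict: "t": time; "qpos": joint angles; "joint_velocities": joint speeds; "effort": joint torques, N m; "tcp_pos": TCP position; "orientation": TCP orientation; "contact_force": force on the tool from outside, world axes, zero at the start; "wrist_torque": the same for the moment, N m; "opening": opening from 0.0 (shut) to 1.0 (fully open).
Only numpy, scipy, OpenCV 4.12 (cv2) and the standard library are available. Lean on these libraries where they do the work, as an engineer would, in place of code of your own. Each camera call takes 0.05 s, during which the arm holds its last target. There are 200 camera calls.

## Working session

There is one attempt and no reset: what is moved stays moved. The work goes in short steps, each a Python script; the robot and the scene stay as the last script left them, time stands still between calls to the robot, and variables do not carry over. Pictures are saved under pics/ and viewed, about 8 in all and at most 12, crops included, and the job is handed in when it is done.

```bash
ls; mkdir -p pics; python3 - <<'E'
from bench import bot, imaging
import cv2
for n in ["scene","top"]:
    cv2.imwrite(f"pics/{n}0.png",imaging.capture(n)); m=imaging.camera_model(n); print(n,m)
print(bot.get_state())
E
```

```text
pics
scene {'K': array([[469.92058333,   0.        , 275.31003571],
       [  0.        , 469.92058333, 212.46385965],
       [  0.        ,   0.        ,   1.        ]]), 'position': array([ 853.40788355,  526.83365993, 1036.49176347]), 'rotation': array([0.5975804 , 0.01111405, 2.61557066])}
top {'K': array([[495.56751704,   0.        , 275.96211094],
       [  0.        , 495.56751704, 212.33681243],
       [  0.        ,   0.        ,   1.        ]]), 'position': array([ 373.62079655,   41.18305684, 1340.88624264]), 'rotation': array([ 0.17234099,  0.01928156, -1.58350273])}
{'t': 0.1, 'qpos': array([-1.29919453e+00,  3.26859483e-01, -1.93490974e-01,  1.05201090e+00,
        3.32740737e-06,  1.43656070e+00]), 'joint_velocities': array([ 5.18683416e-04, -8.60355581e-04,  1.96866941e-03, -7.02993630e-04,
        6.60364722e-05, -2.07731737e-03]), 'effort': array([ 2.68633366e-04, -4.44239044e+01,  2.63038176e+01,  7.85253709e-03,
       -1.67235271e-04, -1.92999067e-05]), 'tcp_pos': array([ 216.98396557, -504.81377788,  230.58305221]), 'orientation': array([-3.14004215e+00, -2.12749283e-04,  4.05837258e-01]), 'contact_force': array([ 0.26038377,  1.03654895, -0.18741629]), 'wrist_torque': array([ 0.0375391 , -0.00688954,  0.02389756]), 'opening': 0.9973742303272748}
```

View pics/scene0.png

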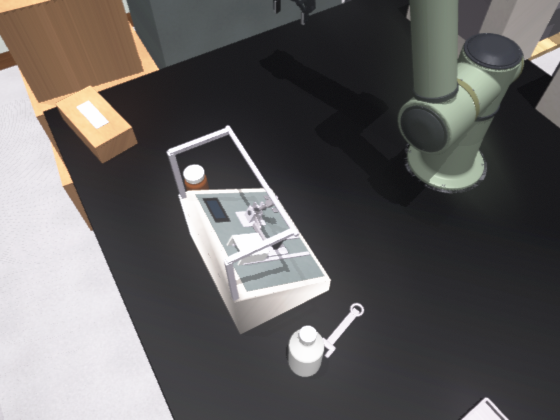

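View pics/top0.png

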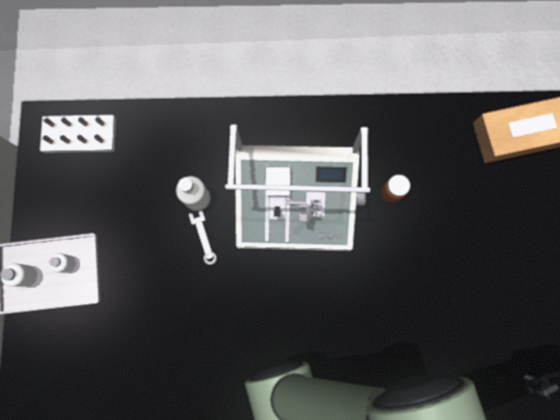

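The top view shows the console at about cols 235–358, rows 148–250, nearly square to the robot. The bottle and wrench are to its left and the jar to its right. I'll enlarge it to measure.

```bash
python3 - <<'E'
import cv2
a=cv2.imread("pics/top0.png")[115:260,220:380]
cv2.imwrite("pics/topc.png",cv2.resize(a,None,fx=5,fy=5,interpolation=cv2.INTER_CUBIC)[:600] if 0 else cv2.resize(a,(640,580),interpolation=cv2.INTER_CUBIC))
a=cv2.imread("pics/scene0.png")[180:340,170:340]
cv2.imwrite("pics/scenec.png",cv2.resize(a,(637,600),interpolation=cv2.INTER_CUBIC))
E
```

```text
(no output)
```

View pics/topc.png

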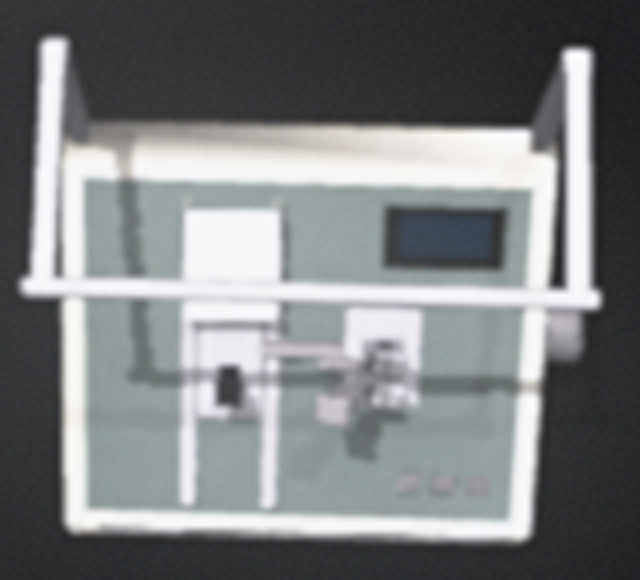

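View pics/scenec.png

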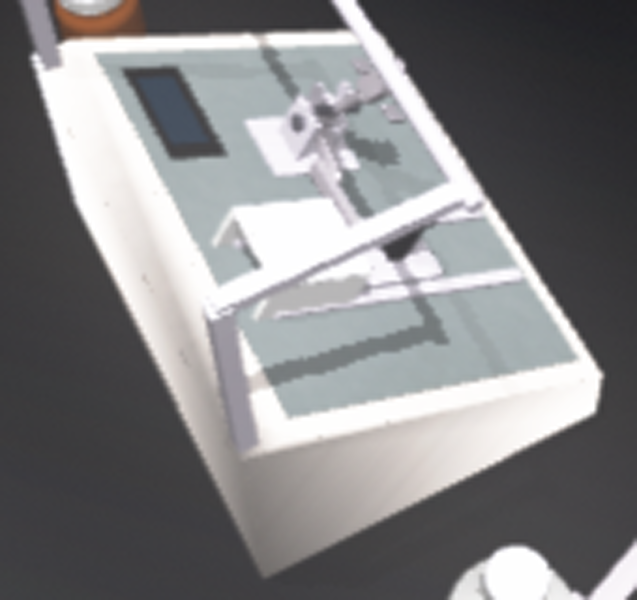

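The crops show the rail ends, console corners, black knob (top crop about 230,385) and the bat leaning left over the carrier side. I'll fit x, y and yaw to the corners and rail ends, then check with a projected overlay.

```bash
cat > h.py <<'E'
import numpy as np, cv2
from scipy.spatial.transform import Rotation as Ro
from scipy.optimize import least_squares
c30,s30=np.cos(np.pi/6),.5
def loc(u,v,n): return np.array([u*c30-n*s30,v,115+u*s30+n*c30])
def world(p,pose): return Ro.from_euler('z',pose[2]).apply(p)+[pose[0],pose[1],0]
def proj(P,m):
    R=Ro.from_euler('xyz',m['rotation']).as_matrix()
    q=(np.atleast_2d(P)-m['position'])@R
    q=q*[1,-1,-1]; K=m['K']
    return q[:,:2]/q[:,2:]*K[0,0]+K[:2,2]
E
python3 - <<'E'
from h import *
from bench import imaging
M={n:imaging.camera_model(n) for n in("top","scene")}
T=lambda x,y:(220+x/4,115+y/4); S=lambda x,y:(170+x/3.747,180+y/3.75)
obs=[("top",(0,150,325),T(22,286),1),("top",(0,-150,325),T(600,299),1),("scene",(0,150,325),S(478,200),1),("scene",(0,-150,325),(229,129),1),
("scene",(117,150,0),S(265,577),0),("scene",(117,150,175),S(245,455),0),("scene",(-117,150,0),S(598,412),0),("scene",(-117,150,55),S(602,375),0),
("top",(-117,150,0),T(68,533),0),("top",(-117,-150,0),T(530,541),0)]
def f(p):
    r=[]
    for n,l,o,k in obs:
        l=np.array(l,float)
        if k:l[0]+=p[3]
        r.append(proj(world(l,p),M[n])[0]-o)
    return np.ravel(r)
s=least_squares(f,[480,10,0,0],x_scale=[100,100,.1,100],loss='soft_l1')
print(s.x,f(s.x).reshape(-1,2).round(1))
np.save("pose.npy",s.x); p=s.x
a=.42; bat=lambda r:loc(0,-50+r*np.sin(a),24+r*np.cos(a))
pts=dict(knobtop=loc(-10,45,46),knobbase=loc(-10,45,8),piv=loc(0,-50,24),bat=bat(66),cap=bat(84),fl=loc(-120,150,0),fr=loc(-120,-150,0),bl=loc(120,150,0),br=loc(120,-150,0),g1=loc(13,-50,54),g2=loc(-13,-50,54),hl=loc(32,45,33))
out=[]
for n in M:
    im=cv2.imread(f"pics/{n}0.png"); x0,y0,w,h=(225,125,130,140) if n=="top" else (205,180,130,140)
    im=cv2.resize(im[y0:y0+h,x0:x0+w],None,fx=3,fy=3.8,interpolation=cv2.INTER_CUBIC) if 0 else cv2.resize(im[y0:y0+h,x0:x0+w],None,fx=3.07,fy=3.07*1.3,interpolation=cv2.INTER_CUBIC)
    for k,l in pts.items():
        q=(proj(world(l,p),M[n])[0]+.5-[x0,y0])*[3.07,3.991]
        cv2.drawMarker(im,tuple(int(v) for v in q),(0,0,255),cv2.MARKER_CROSS,8,1); cv2.putText(im,k,(int(q[0])+4,int(q[1])),0,.35,(0,160,0),1)
    out.append(im)
cv2.imwrite("pics/ov.png",np.hstack(out))
for k in pts:print(k,world(pts[k],p).round(1))
E
```

```text
[ 6.20845414e+02  1.38889590e+01 -4.00246860e-02 -2.02613027e+01] [[-0.3  0.5]
 [-1.6  0.4]
 [-0.   0.9]
 [-1.7 -2.3]
 [ 0.1 -0.2]
 [-0.9  1.2]
 [-0.7 -0.9]
 [ 0.3 -1.2]
 [ 1.   0. ]
 [-3.7  0.8]]
knobtop [591.   60.1 149.8]
knobbase [610.   59.4 116.9]
piv [606.9 -35.6 135.8]
bat [577.8  -7.5 188. ]
cap [5.699e+02 2.000e-01 2.022e+02]
fl [523.  167.9  55. ]
fr [ 511.  -131.8   55. ]
bl [730.7 159.6 175. ]
br [ 718.7 -140.1  175. ]
g1 [603.1 -35.4 168.3]
g2 [580.6 -34.5 155.3]
hl [633.8  58.4 159.6]
```

View pics/ov.png

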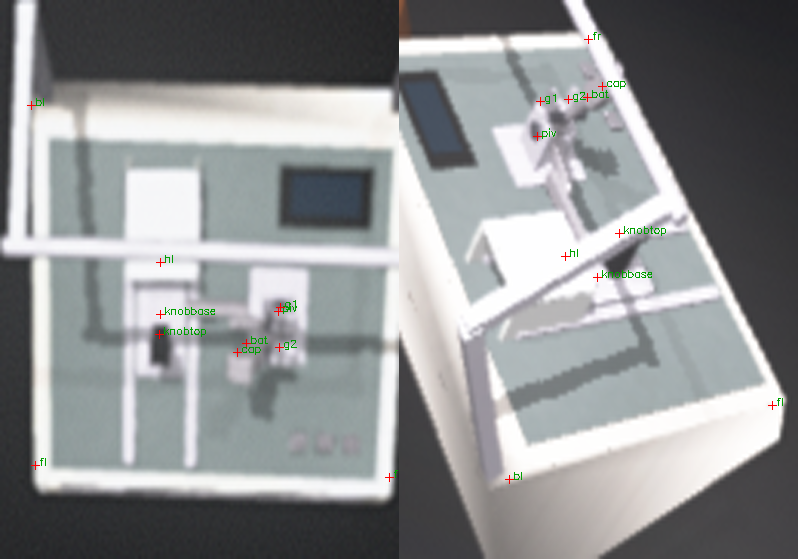

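The panel corners fit, but the knob and bat sit about 14 mm farther down-slope than predicted. This suggests the panel spans x −104..104, with the 26 mm of flat all at the back. I'll refit on that basis, check the overlay numerically, and check IK for the whole plan.

```bash
cat >> h.py <<'E'
def pose_tool(pose,u,v,n,th,back=0,flip=1):
    """TCP pose for grasp point at panel (u,v,n); th = lean to +y; back = retract mm."""
    ax=np.array([0,np.sin(th),np.cos(th)])            # outward axis, panel coords
    B=np.column_stack([[c30,0,s30],[0,1,0],[-s30,0,c30]]) # panel->local
    W=Ro.from_euler('z',pose[2]).as_matrix()@B
    z=-W@ax; y=flip*W[:,0]; x=np.cross(y,z)
    g=world(loc(u,v,n),pose)
    return g+z*(19-back), Ro.from_matrix(np.column_stack([x,y,z])).as_euler('xyz')
def bat(pose,phi,r,back=0,flip=1,du=0,dv=0):
    th=.42-phi
    return pose_tool(pose,du,-50+dv+r*np.sin(th),24+r*np.cos(th),th,back,flip)
E
python3 - <<'E'
from h import *
from bench import imaging,bot,solve_ik
M={n:imaging.camera_model(n) for n in("top","scene")}
T=lambda x,y:(220+x/4,115+y/4); S=lambda x,y:(170+x/3.747,180+y/3.75)
O=lambda x,y:(225+x/3.07,125+y/3.991); Q=lambda x,y:(205+(x-399)/3.07,180+y/3.991)
obs=[("top",(0,152,325),T(22,286),1),("top",(0,-152,325),T(600,299),1),("scene",(0,152,325),S(478,200),1),("scene",(0,-152,325),(229,129),1),
("scene",(130,150,0),S(265,577),0),("scene",(130,150,175),S(245,455),0),("scene",(-104,150,0),S(598,412),0),("scene",(-104,150,55),S(602,375),0),
("top",(-104,150,0),T(68,533),0),("top",loc(-10,45,44),O(160,355),0),("scene",loc(-10,45,10),Q(616,272),0)]
def f(p):
    r=[]
    for n,l,o,k in obs:
        l=np.array(l,float)
        if k:l[0]+=p[3]
        r.append(proj(world(l,p),M[n])[0]-o)
    return np.ravel(r)
s=least_squares(f,[600,10,0,0],x_scale=[100,100,.1,100],loss='soft_l1')
print(s.x,f(s.x).reshape(-1,2).round(1).tolist())
np.save("pose.npy",s.x); p=s.x
for fl in(1,-1):
  for nm,a in dict(back=bat(p,0,66,150,fl),b0=bat(p,0,66,0,fl),b0o=bat(p,0,78,0,fl),mid=bat(p,.42,78,0,fl),end=bat(p,.84,78,0,fl),endback=bat(p,.84,66,90,fl),knobb=pose_tool(p,-10,45,30,0,80,fl),knob=pose_tool(p,-10,45,32,0,0,fl),out=pose_tool(p,-57,45,32,0,0,fl)).items():
    q=solve_ik(*a); print(fl,nm,a[0].round(),None if q is None else np.round(q,2))
E
```

```text
[ 6.06289865e+02  1.48210728e+01 -4.81660338e-02 -5.85793179e+00] [[-1.4, -0.0], [-0.9, 1.1], [0.1, 2.2], [-1.4, -3.1], [0.1, -0.6], [-0.9, 0.8], [-0.3, -0.5], [0.7, -0.9], [0.6, 0.1], [-1.0, -0.1], [-0.5, -2.1]]
1 back [506.  50. 292.] [ 0.27  0.   -0.62  0.58 -0.56  1.9 ]
1 b0 [571. -14. 173.] [ 0.1   0.22 -0.74  0.15 -0.49  1.71]
1 b0o [566.  -9. 182.] [ 0.11  0.19 -0.74  0.18 -0.49  1.72]
1 mid [562. -33. 187.] [-0.24  0.08 -0.8   0.17  0.1   1.4 ]
1 end [564. -57. 182.] [-0.56  0.23 -0.67  0.43  0.62  1.03]
1 endback [527. -87. 244.] [-0.66  0.12 -0.6   0.67  0.64  0.9 ]
1 knobb [554.  62. 189.] [-0.01  0.07 -0.81  0.17 -0.02  1.6 ]
1 knob [593.  60. 121.] [-0.01  0.25 -0.81 -0.02 -0.02  1.6 ]
1 out [553.  62.  98.] [-0.01  0.24 -0.93 -0.12 -0.02  1.6 ]
-1 back [506.  50. 292.] [ 0.27  0.   -0.62  0.58 -0.56 -1.24]
-1 b0 [571. -14. 173.] [ 0.1   0.22 -0.74  0.15 -0.49 -1.43]
-1 b0o [566.  -9. 182.] [ 0.11  0.19 -0.74  0.18 -0.49 -1.42]
-1 mid [562. -33. 187.] [-0.24  0.08 -0.8   0.17  0.1  -1.74]
-1 end [564. -57. 182.] [-0.56  0.23 -0.67  0.43  0.62 -2.11]
-1 endback [527. -87. 244.] [-0.66  0.12 -0.6   0.67  0.64 -2.24]
-1 knobb [554.  62. 189.] [-0.01  0.07 -0.81  0.17 -0.02 -1.54]
-1 knob [593.  60. 121.] [-0.01  0.25 -0.81 -0.02 -0.02 -1.54]
-1 out [553.  62.  98.] [-0.01  0.24 -0.93 -0.12 -0.02 -1.54]
```

```bash
cat >> h.py <<'E'
def projw(P,m):
    R=Ro.from_euler('xyz',m['rotation']).as_matrix()
    q=((np.atleast_2d(P)-m['position'])@R)*[1,-1,-1]
    K=m['K']; r=np.linalg.norm(q[:,:2],axis=1); th=np.arctan2(r,q[:,2])
    return q[:,:2]/r[:,None]*th[:,None]*K[0,0]+K[:2,2]
def feats(phi=0,s=0,d=0):
    a=.42-phi; b=lambda r,u=0,w=0:loc(u,-50+r*np.sin(a)+w*np.cos(a),24+r*np.cos(a)-w*np.sin(a))
    return dict(kt=loc(-10-d,45,46),kb=loc(-10-d,45,8),cap=b(84+s),grip=b(66+s),piv=loc(0,-50,24),fl=loc(-120,150,0),fr=loc(-120,-150,0),
      bl=loc(120,150,0),br=loc(120,-150,0))
def shot(name,pose,f,box=None,k=1.4):
    from bench import imaging
    m=imaging.camera_model("wrist"); im=imaging.capture("wrist"); cv2.imwrite(f"pics/{name}_raw.png",im); np.save(f"pics/{name}.npy",m,allow_pickle=True)
    return overlay(name,pose,f,im,m,box,k)
def overlay(name,pose,f,im,m,box=None,k=1.4):
    x0,y0,w,h=box or (0,0,560,420)
    o=cv2.resize(im[y0:y0+h,x0:x0+w],None,fx=k,fy=k,interpolation=cv2.INTER_CUBIC)
    for n,l in f.items():
        q=projw(world(l,pose),m)[0]; print(n,q.round(1)); q=((q+.5-[x0,y0])*k).astype(int)
        cv2.drawMarker(o,tuple(map(int,q)),(0,0,255),cv2.MARKER_CROSS,8,1); cv2.putText(o,n,(int(q[0])+4,int(q[1])),0,.35,(0,160,0),1)
    cv2.imwrite(f"pics/{name}.png",o)
E
python3 - <<'E'
from h import *
from bench import bot
p=np.load("pose.npy")
bot.move_ptp(*bat(p,0,66,150))
s=bot.get_state(); print(s['t'],s['tcp_pos'],s['contact_force'])
shot("w1",p,feats())
E
```

```text
2.3583 [506.1146705   49.39130441 291.54223651] [-0.07143954  0.07511398 -0.36966395]
kt [271.6 109.7]
kb [272.8  94.6]
cap [283.6 205.5]
grip [283.6 200. ]
piv [283.6 184.6]
fl [151.3  -3.8]
fr [195.1 235.1]
bl [414.9  -4.5]
br [372.3 234.7]
```

View pics/w1.png

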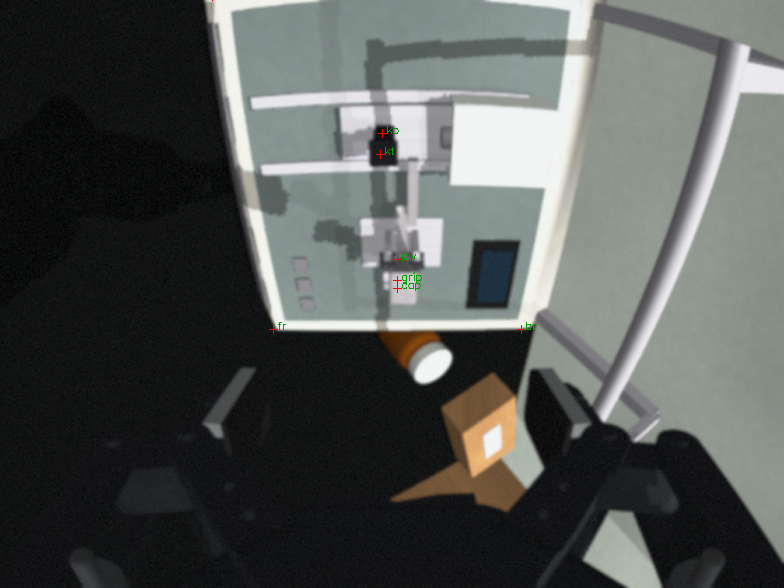

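The overlay matches the panel edges and knob well. The bat cap, near (403,290) in the shown picture, appears a few mm up-slope of the prediction, so I'll zoom in.

```bash
python3 - <<'E'
from h import *
p=np.load("pose.npy")
im=cv2.imread("pics/w1_raw.png"); m=np.load("pics/w1.npy",allow_pickle=True).item()
print(m['K'][0],m['position'])
overlay("w1c",p,feats(),im,m,(225,80,110,150),4)
for d in([1,0,0],[0,1,0],[0,0,1]): print(d,[ (projw(world(feats()[k]+np.array(loc(*d)-loc(0,0,0)),p),m)-projw(world(feats()[k],p),m)).round(2).tolist() for k in("kt","cap","piv")])
E
```

```text
[325.1922621    0.         283.14784446] [461.27114387 174.86879641 379.40446982]
kt [271.6 109.7]
kb [272.8  94.6]
cap [283.6 205.5]
grip [283.6 200. ]
piv [283.6 184.6]
fl [151.3  -3.8]
fr [195.1 235.1]
bl [414.9  -4.5]
br [372.3 234.7]
[1, 0, 0] [[[1.18, -0.01]], [[1.23, -0.0]], [[0.94, -0.0]]]
[0, 1, 0] [[[-0.02, -1.07]], [[-0.0, -0.95]], [[-0.0, -0.76]]]
[0, 0, 1] [[[-0.04, 0.45]], [[0.0, 0.78]], [[0.0, 0.55]]]
```

View pics/w1c.png

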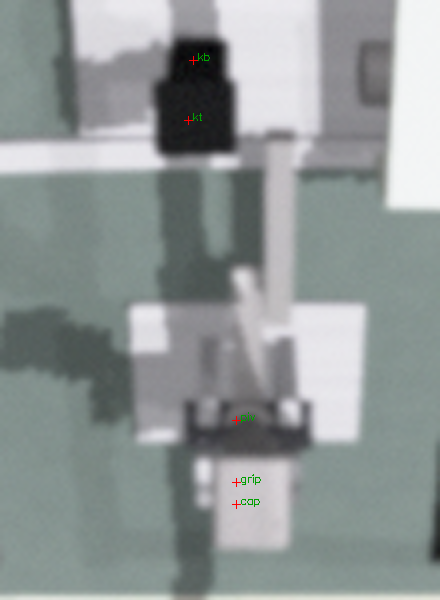

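The cap is 19.2 px wide, which matches 16 mm, and its centre is at crop (253,504). That is +3.5 mm up-slope of the prediction and exact across. The knob cap centre is at (196,118), or +1.7 mm. I'll correct for this, approach closer, and check the bat centring numerically and in one picture.

```bash
python3 - <<'E'
from h import *
from bench import bot
p=np.load("pose.npy")
bot.movel(*bat(p,0,66,55,du=3.4),max_speed=120)
s=bot.get_state(); print(s['t'],s['tcp_pos'],bat(p,0,66,55,du=3.4)[0],s['contact_force'])
f=feats(); f={k:v+loc(3.4,0,0)-loc(0,0,0) for k,v in f.items()}
shot("w2",p,f,(200,130,170,200),3)
E
```

```text
3.35 [550.46629617   9.12777908 218.54822211] [550.32648017   9.10049661 218.14194795] [ 0.00852569  0.29363367 -0.21417784]
kt [265.4 106.3]
kb [268.1  85.5]
cap [283.4 252.9]
grip [283.4 240.6]
piv [283.4 209.7]
fl [101.3 -44.2]
fr [173.6 265.6]
bl [464.5 -44.8]
br [393.3 265.3]
```

View pics/w2.png

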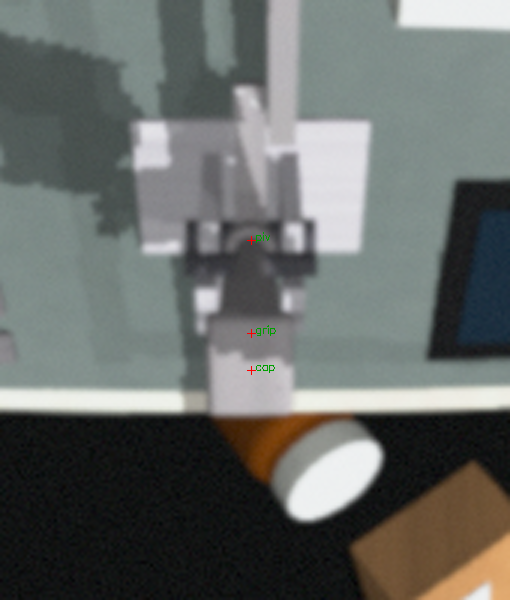

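Cap centre is at crop (251,368) against the predicted (251,370), so it is centred. Next: grasp and pull.

```bash
python3 - <<'E'
from h import *
from bench import bot
p=np.load("pose.npy"); S=lambda:bot.get_state()
def rep(n): s=S(); print(n,round(s['t'],2),s['tcp_pos'].round(1),'F',s['contact_force'].round(1),'M',s['wrist_torque'].round(2),'o',round(s['opening'],3))
print(bot.movel(*bat(p,0,64.5,0,du=3.4),max_speed=60,threshold=8)); rep('in')
bot.grip(0.0,50); rep('grip')
hit=bot.movel(*bat(p,0,64.5+11.5,0,du=3.4),max_speed=25,threshold=35); print(hit); rep('pulled')
bot.dwell(.2); rep('p2')
E
```

```text
False
in 4.49 [575.1 -15.  173.7] F [ 0.   0.5 -0.1] M [0.39 0.47 0.02] o 1.0
grip 5.14 [575.1 -15.1 173.7] F [-1.1  1.1  2.4] M [0.39 0.44 0.02] o 0.176
False
pulled 5.75 [569.8 -10.3 182.4] F [ 5.  -3.5 -5.7] M [0.4  0.18 0.21] o 0.171
p2 5.95 [569.9 -10.3 182.3] F [ 4.8 -3.7 -5.7] M [0.45 0.19 0.13] o 0.176
```

Spring force along the axis is 8.3 N, which corresponds to about 12 mm of pull, so the bat is out and held. Next I swing it along the arc, watching the force.

```bash
python3 - <<'E'
from h import *
from bench import bot
p=np.load("pose.npy"); S=lambda:bot.get_state()
for i,phi in enumerate(np.linspace(.07,.84,12)):
    bot.movel(*bat(p,phi,76,0,du=3.4),max_speed=40)
    s=S(); a=.42-phi; P,o=bat(p,phi,76,0,du=3.4); R=Ro.from_euler('xyz',o)
    F=s['contact_force']; print(round(phi,2),round(s['t'],2),'Ftool',R.inv().apply(F).round(1),(s['tcp_pos']-P).round(1),round(s['opening'],3))
    if np.linalg.norm(F)>30: print("STOP");break
E
```

```text
0.07 6.2 Ftool [0.9 0.9 8.4] [-0.3 -0.8  0.1] 0.174
0.14 6.45 Ftool [-0.7  2.1  9.3] [-0.2 -0.8  0.1] 0.177
0.21 6.7 Ftool [0.3 1.4 9.6] [-0.2 -0.9  0. ] 0.175
0.28 6.95 Ftool [-0.4  1.4  9.5] [-0.2 -0.8 -0. ] 0.175
0.35 7.2 Ftool [0.2 2.1 8.7] [-0.1 -0.8 -0.1] 0.175
0.42 7.45 Ftool [-0.3  2.1  8. ] [-0.  -0.8 -0.2] 0.174
0.49 7.7 Ftool [-0.6  2.1  8.2] [-0.  -0.8 -0.2] 0.172
0.56 7.95 Ftool [-1.1  1.6  8. ] [ 0.1 -0.8 -0.3] 0.174
0.63 8.2 Ftool [0.1 2.  8.8] [ 0.1 -0.8 -0.4] 0.175
0.7 8.45 Ftool [-0.6  2.3  8.6] [ 0.2 -0.7 -0.4] 0.177
0.77 8.7 Ftool [-1.   2.2  8.4] [ 0.2 -0.6 -0.5] 0.175
0.84 8.95 Ftool [-1.1  2.4  9.2] [ 0.3 -0.5 -0.6] 0.177
```

Force stayed smooth throughout. Now I let it home gently, release, back off and look.

```bash
python3 - <<'E'
from h import *
from bench import bot
p=np.load("pose.npy"); S=lambda:bot.get_state()
def rep(n): s=S(); R=Ro.from_euler('xyz',s['orientation']); print(n,round(s['t'],2),s['tcp_pos'].round(1),'Ftool',R.inv().apply(s['contact_force']).round(1),round(s['opening'],3))
print(bot.movel(*bat(p,.84,65,0,du=3.4),max_speed=25,threshold=15)); rep('home')
bot.grip(1.0); rep('open'); bot.dwell(.3)
bot.movel(*bat(p,.84,65,90,du=3.4),max_speed=120); rep('back')
bot.move_ptp(*pose_tool(p,-10+1.7,45,32,0,100)); rep('knob')
f={k:v+loc(1.7,0,0)-loc(0,0,0) for k,v in feats(.84).items()}
shot("w3",p,f,(170,100,220,200),3)
E
```

```text
False
home 9.54 [573.1 -52.5 174. ] Ftool [-1.2  1.6  4.1] 0.176
open 10.22 [572.9 -52.4 173.9] Ftool [0.8 0.  0.4] 1.001
back 11.43 [530.  -86.9 244.6] Ftool [-0.3 -0.7  0. ] 1.002
knob 12.21 [544.6  63.1 208.3] Ftool [-0.9  0.9  1.3] 0.994
kt [284.3 224.8]
kb [284.2 209.4]
cap [297.9 414.9]
grip [297.5 392.9]
piv [295.8 320.6]
fl [149.4  83.3]
fr [185.5 375.3]
bl [440.  86.]
br [399.  373.5]
```

View pics/w3.png

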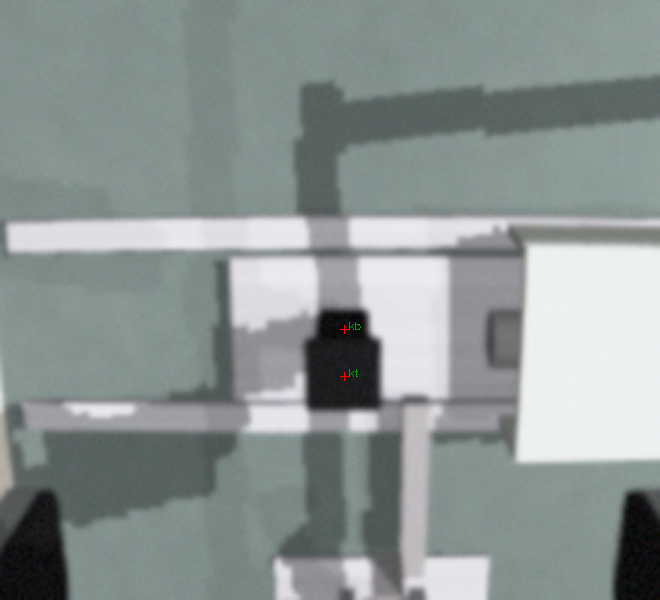

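The knob is centred on the prediction (343,373 against 344,376). Before pulling, I'll check that the bat is home on the unlocked side, in the lower part of the same picture beside the top view.

```bash
python3 - <<'E'
from h import *
from bench import imaging
p=np.load("pose.npy"); im=cv2.imread("pics/w3_raw.png"); m=np.load("pics/w3.npy",allow_pickle=True).item()
f={k:v+loc(3.4,0,0)-loc(0,0,0) for k,v in feats(.84).items()}
overlay("w3b",p,f,im,m,(230,280,140,140),4)
t=cv2.imread("pics/w3b.png"); s=imaging.capture("scene"); M=imaging.camera_model("scene"); print(proj(world(f['cap'],p),M),proj(world(f['grip'],p),M),proj(world(f['piv'],p),M))
s=cv2.resize(s[170:270,205:265],None,fx=4,fy=5.6,interpolation=cv2.INTER_CUBIC)
cv2.imwrite("pics/chk.png",np.hstack([t,s]))
E
```

```text
kt [286.8 224.8]
kb [286.4 209.4]
cap [300.2 414.8]
grip [299.7 392.8]
piv [297.7 320.6]
fl [151.3  83.1]
fr [187.  375.5]
bl [441.7  86.2]
br [400.4 373.3]
[[261.69631209 177.13581024]] [[260.11687791 184.61472755]] [[254.47461001 211.33192501]]
```

View pics/chk.png

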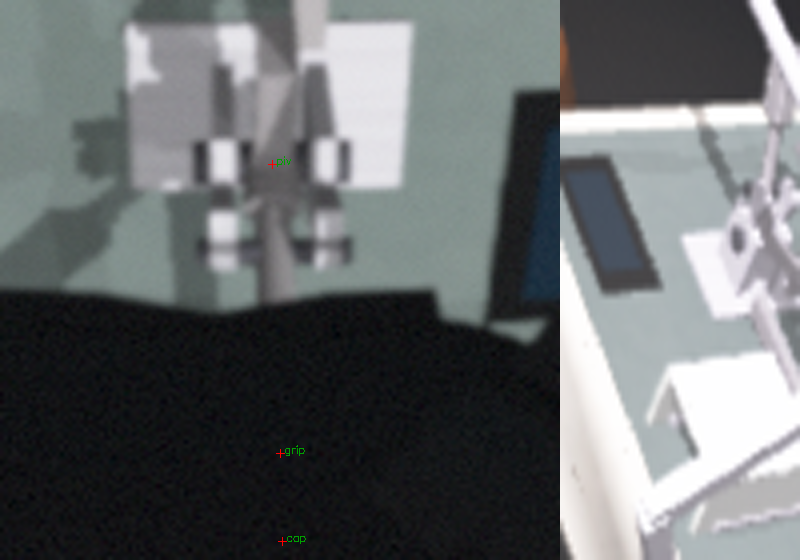

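The bat lies on the −y side with its cross-pin past the gate (pin at 275,245), matching the prediction. Next I grip the knob and draw the carrier.

```bash
python3 - <<'E'
from h import *
from bench import bot
p=np.load("pose.npy"); S=lambda:bot.get_state()
def rep(n): s=S(); R=Ro.from_euler('xyz',s['orientation']); print(n,round(s['t'],2),s['tcp_pos'].round(1),'Ftool',R.inv().apply(s['contact_force']).round(1),round(s['opening'],3)); return s
bot.grip(.5)
u=-8.3
print(bot.movel(*pose_tool(p,u,45,33,0,0),max_speed=60,threshold=8)); rep('in')
bot.grip(0.0,40); a=rep('grip')['tcp_pos']
print(bot.movel(*pose_tool(p,u-6,45,33,0,0),max_speed=20,threshold=25)); rep('6mm')
print(bot.movel(*pose_tool(p,u-46,45,33,0,0),max_speed=40,threshold=20)); b=rep('out')['tcp_pos']
bot.dwell(.3); print(np.linalg.norm(b-a)); rep('rest')
E
```

```text
False
in 14.6 [594.4  60.5 123.4] Ftool [ 1.1  0.8 -0.2] 0.5
grip 14.95 [594.3  60.5 123.2] Ftool [-0.5  0.5 -4.4] 0.198
False
6mm 15.4 [589.5  60.7 120.5] Ftool [ 0.1  3.1 -5.1] 0.194
False
out 16.55 [556.6  62.1 101.5] Ftool [-1.   6.9 -2.2] 0.199
43.56411659777713
rest 16.85 [556.5  62.1 101.5] Ftool [-0.5  6.4 -1.5] 0.198
```

Travel is 43.6 mm. I'll nudge until the stop is felt, then release.

```bash
python3 - <<'E'
from h import *
from bench import bot
p=np.load("pose.npy"); S=lambda:bot.get_state()
def rep(n): s=S(); R=Ro.from_euler('xyz',s['orientation']); print(n,round(s['t'],2),s['tcp_pos'].round(1),'Ftool',R.inv().apply(s['contact_force']).round(1),round(s['opening'],3)); return s['tcp_pos']
a=np.array([594.3,60.5,123.2]); u=-8.3
print(bot.movel(*pose_tool(p,u-49,45,33,0,0),max_speed=15,threshold=10)); b=rep('stop'); print(np.linalg.norm(b-a))
bot.dwell(.2)
bot.grip(.5); rep('open')
bot.movel(S()['tcp_pos']-Ro.from_euler('xyz',S()['orientation']).as_matrix()[:,2]*110,max_speed=100); rep('back')
bot.dwell(.3)
f={k:v+loc(2.5,0,0)-loc(0,0,0) for k,v in feats(.84,0,45).items()}
shot("w4",p,f,(130,60,300,225),2.6)
E
```

```text
False
stop 17.2 [556.6  62.  101.6] Ftool [-0.5 11.7  2.5] 0.199
43.519518064005716
open 17.77 [550.2  62.6  97.2] Ftool [-0.7  0.5 -0.3] 0.497
back 19.02 [495.4  65.2 192.2] Ftool [-1.  -0.4  0.2] 0.499
kt [293.3 219.6]
kb [292.  205.5]
cap [364.4 400.3]
grip [361.8 379.7]
piv [352.3 311.9]
fl [212.2  79.2]
fr [231.9 372.1]
bl [481.9  93.3]
br [435.9 361.7]
```

View pics/w4.png

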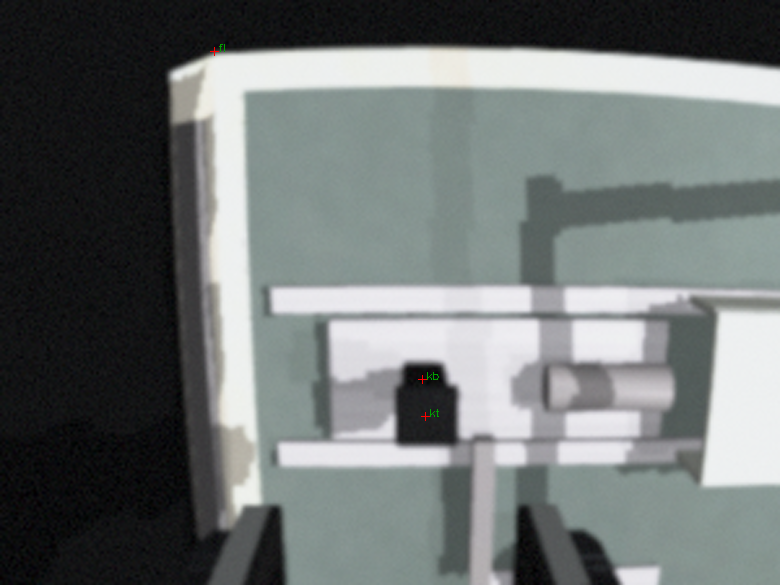

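The nudge ended against the stop: force rose to 11.7 N with no more travel. The knob sits at (427,415) against the predicted (425,417), and the arm is clear, so I'm handing in.

```bash
python3 - <<'E'
from bench import bot
print(bot.sign_off()); s=bot.get_state(); print(s['t'],s['contact_force'])
E
```

```text
the job is handed in; nothing more can be done
None
the job is handed in; nothing more can be done
```

The carrier is unlocked, drawn down to its stop and released. I handed the job in at about 19 s of robot time, against the 48 s limit.

- **Bat:** I gripped it along its own axis and pulled it out about 12 mm (spring force 8.3 N). I swung it over the gate with the force steady at 8–10 N, then lowered it home on the other side, where the force was 4.1 N just before I let go. A picture then showed it on the unlocked side with its pin past the gate. The grip and end cap were hidden by the gripper in that view, and I did not look at the bat again after drawing the carrier.
- **Carrier:** It travelled about 43.5 mm before stopping, and a further nudge raised the force to 11.7 N with no more movement. The last picture agrees, putting the knob within about 1–2 mm of fully out. That is slightly under the nominal 45 mm but above the required 41 mm.
- **Bystanders:** The arm never went near the bottle, jar or wrench, though I took no closing picture of them.
- **Disagreement found:** My first position estimate was about 14 mm off up the slope because I had misread where the console's depth extends. I refitted it and corrected the last 2–3 mm with the wrist camera before touching anything.

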